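# Offer a clamp arm up to a support rod over the hotplate

## Task

Pick up the clamp arm by its balance point, keep it level, and thread the hole of its heavy boss head down over the top of the upright support rod until the rod's end is about flush with the top of the boss head, with the jaws over the middle of the hotplate's heating plate. Finish while still holding it there, level, with the gripper alone carrying it (not leaning on the rod), so that I can tighten the thumbscrew. Leave the beaker and the other things on the bench where they are.

Things in the scene. Friction and masses are not known exactly. Their poses are not given: they have to be found in the camera images.
- clamp: Loose clamp arm, about 0.42 kg, lying flat. Boss head: square, 46 mm, 48 high, vertical 24 mm hole, brass thumbscrew behind. Bar 12 wide, 14 high. Fork of two upright jaws, 48 high, 56 over both. Origin at underside level below its balance point; x runs along the bar from boss to jaws, z up. Along x (mm): boss -93 to -47 (hole at -70), bare bar to +118, jaws to +184. Starts at yaw 0.7 to 2.4.
- balance_point (a point): the balance point of the clamp arm: in the middle of the bar's section, 32 mm above the underside, 47 mm from the boss head's face towards the jaws. Grip the bar here (within 25 mm along the bar)
- boss_hole (a point): middle of the boss head's through hole (24 mm diameter, 48 mm long), on the hole's axis, 24 mm above the underside of the clamp arm
- jaw_middle (a point): point midway between the two jaw plates of the clamp arm, 32 mm above its underside, 230 mm from the hole's axis along the arm's x axis
- rod_tip (a point): top of the upright support rod (12 mm diameter, rounded end), 232 mm above the bench. The rod stands on a fixed flat steel base 12 mm high, beside the hotplate on the side towards the clamp arm
- hotplate: fixed hotplate, 255 x 180 mm, 100 mm high; origin on the bench under the middle of its square white heating plate (165 mm); the control panel with two knobs is on its -x side, the support rod stands off its -y side
- plate_middle (a point): middle of the heating plate's top face, 100 mm above the bench. It lies 225 to 237 mm from the support rod
- beaker: low glass beaker, rim 68 mm across, 55 mm high, standing loose near the middle of the heating plate, its rim 155 mm above the bench; origin at the centre of its underside. The clamp arm's jaws end up above it (underside of the arm about 184 mm above the bench)
- dishes: stack of three round dishes, 73 mm across, 36 mm high, loose, a bystander; origin at the centre of the underside
- reagent: amber bottle, 60 mm across, 130 mm high, loose, a bystander at the far side; origin at the centre of the underside
- tipbox: box with a pale pink lid, 87 x 122 mm, 58 mm high, loose, a bystander; origin at the centre of the underside
- weight: brass weight with a knob, 44 mm across, 62 mm high, loose, a bystander; origin at the centre of the underside
- spare_bar: plain steel bar 200 x 12 x 12 mm, without boss head or jaws, lying loose along x, a bystander; origin at the centre of the underside
- stand: the fixed support stand: flat steel base (110 x 65 x 12 mm) with the upright rod, reaching from 30 mm behind to 80 mm ahead of the rod along its x axis; origin on the bench under the rod's axis
Mind the look-alikes: they are no part of the job. There is more than one size of the beaker; the one meant has the size given above.

How it is judged:
By the outcome, as a careful person would: the job done as asked, in the order asked, and still so for the second after the job is handed in, while the arm keeps its last pose, push and grip.
It also fails if it takes over 58 s, if anything falls off the work surface, if the arm or the gripper's body presses on something with over 40 N, if the wrist force passes 120 N, or if a joint passes its speed limit or range.

## Robot

A 6-joint arm with a two-finger parallel gripper is mounted at the origin on the work surface. World frame = base frame: x ahead of the robot, y to its left, z up, the work surface at z = 0. Lengths are in mm, angles in rad, forces in N, time in s.
With the tool pointing down it reaches from about 300 to 850 mm from the base axis. Payload 4.2 kg.
Tool frame: the origin (TCP) lies between the finger pads; the fingertips stand env.tip_extent ahead of it and the grasp point (between the pads) lies 11 mm behind it (env.tip_extent is the distance from the TCP to the fingertips, in mm); y points along the fingers, x is the direction in which the jaws open and shut, and the axes are right-handed (so a half turn about y gives the same grasp; the last joint's range is limited). The gripper opens to 91 mm and grips with 3 to 60 N. Pads are 32 mm wide; open, the fingers measure 118 mm over their backs; the gripper's body (76 mm by 178 mm) begins 60 mm behind the grasp point.
Start: joints at [1.314, 0.32, 1.565, -0, 1.257, -0.02], TCP at [134.893, 558.971, 198.176] pointing down, gripper open.
Joint ranges: [-3.11, 3.11], [-0.84, 2.01], [0.21, 2.61], [-1.34, 4.49], [0.05, 2.63], [-2.56, 2.56]. Speed limits (rad/s): [2.57, 2.57, 3.14, 3.14, 3.14, 3.14].

## Interface

Orientations are given as a 3x3 rotation matrix whose columns are the frame's x, y, z axes.
In Python, from workcell import env gives the robot as it stands.
- The arm moves only by the tool carry_out, never from a script. Its argument "commands" is a list that holds one entry, the list of rows, each a list of 5 numbers: the shift along the tool's x, y, z scaled (see below), then the turn about the tool's y scaled (see below), then the opening, from -1 (shut) to 1 (fully open). A call has 1 to 8 rows; each row is the pose to reach, as a shift and turn from the pose measured when the call began, along the tool's axes at that moment, turning the shorter way round; what a row does not reach only later rows make up. The controller multiplies each number of a shift by 250 mm and each number of a turn by 180 degrees. A row lasts 1/8 s, in which the tool goes at most 62.5 mm and 10.7 degrees, less where a joint would pass 70% of its speed; a pose out of reach is approached as far as the arm can. A call with a number of a shift or a turn outside -1 to 1 is refused whole. A call with a gripper value outside its range is refused whole. The fingers move at their own pace and stop on an object; "grip_force" is the grip in N (left out, the last holds). Time passes only in rows, so rows that repeat a pose let the fingers close. It gives the time, the measured TCP pose, the force and the opening at its end, in the units of the state.
- env.observe(): the state, without advancing time (a new reading comes with each control period).
- env.grab_frame(name): name is "scene" or "top" or "wrist"; returns a dict with "frame" (420x560x3 uint8, blue, green, red), "fx", "fy", "cx", "cy" (pixels), "extrinsics" (4x4, takes a point from camera to world coordinates); the wrist camera has in their place "tool_from_camera" (4x4, takes a point from camera to tool coordinates, whose origin is the TCP and whose axes are the tool frame's). Camera axes: x right, y down, z forward; pixel columns grow to the right and rows downward; lengths in mm; the calibration is good to about 2 mm. A picture is of the moment at which its call begins: read the wrist's pose just before it. There is no depth.
- env.close_job(): hands the job in, once; it reports no verdict.
The state is a dict: "t": time; "qpos": joint angles; "qd": joint speeds; "tau": joint torques, N m; "tcp_pos": TCP position; "tool_rot": TCP orientation; "force": force on the tool from outside, world axes, zero at the start; "wrist_torque": the same for the moment, N m; "opening": finger opening in mm.
Only numpy, scipy, OpenCV 4.12 (cv2) and the standard library are available. Lean on these libraries where they do the work, as an engineer would, in place of code of your own. Each camera call takes 0.05 s, during which the arm holds its last target. There are 200 camera calls.

## Working session

There is one attempt and no reset: what is moved stays moved. The work goes in short steps, Python scripts to look and compute and a tool call to move; the robot and the scene stay as the last step left them, time stands still between calls to the robot, and variables do not carry over. Pictures are saved under pics/ and viewed, about 8 in all and at most 12, crops included, and the job is handed in when it is done.

Besides the shell and the picture viewer there is one more tool, called after ">>>" as a command line: name --argument value ..., lists and objects as JSON in quotes. carry_out: Moves the arm, as the interface text tells. Its arguments: {"type":"object","properties":{"commands":{"type":"array"},"grip_force":{"type":"number"}},"required":["commands"]}

```bash
ls; mkdir -p pics
cat > h.py <<'E'
import numpy as np, cv2
from workcell import env
def grab(n):
    s=env.observe(); g=env.grab_frame(n)
    if n=="wrist":
        T=np.eye(4); T[:3,:3]=np.array(s["tool_rot"]); T[:3,3]=s["tcp_pos"]
        g["E"]=T@np.array(g["tool_from_camera"])
    else: g["E"]=np.array(g["extrinsics"])
    g["frame"]=np.array(g["frame"]); return g
def ray(g,u,v):
    d=g["E"][:3,:3]@np.array([(u-g["cx"])/g["fx"],(v-g["cy"])/g["fy"],1]); return g["E"][:3,3],d/np.linalg.norm(d)
def onz(g,u,v,z):
    o,d=ray(g,u,v); return o+d*(z-o[2])/d[2]
def proj(g,p):
    c=np.linalg.inv(g["E"])@np.append(p,1); return np.array([g["fx"]*c[0]/c[2]+g["cx"],g["fy"]*c[1]/c[2]+g["cy"]])
def tri(g1,p1,g2,p2):
    o1,d1=ray(g1,*p1);o2,d2=ray(g2,*p2)
    s=np.linalg.lstsq(np.c_[d1,-d2],o2-o1,rcond=None)[0]
    a=o1+s[0]*d1;b=o2+s[1]*d2; return (a+b)/2,np.linalg.norm(a-b)
E
python3 - <<'E'
from h import *
import pickle
print(env.observe(), env.tip_extent)
G={n:grab(n) for n in("scene","top")}
pickle.dump(G,open("g0.pkl","wb"))
for n,g in G.items():
    cv2.imwrite(f"pics/{n}0.png",cv2.resize(g["frame"],(800,600),interpolation=cv2.INTER_CUBIC)); print(n,g["fx"],g["cx"],g["cy"],g["E"].round(2).tolist())
E
```

```text
pics
{'t': 0.0, 'qpos': array([ 1.31400913e+00,  3.20282613e-01,  1.56564484e+00, -5.34894692e-06,
        1.25739874e+00, -1.99919031e-02]), 'qd': array([-0.00057092, -0.00212454,  0.0012792 , -0.00046225, -0.00034099,
        0.0014584 ]), 'tau': array([ 1.98223388e-03, -4.12473428e+01, -2.31979609e+01,  7.28976564e-02,
        4.55199892e-02, -1.21119401e-04]), 'tcp_pos': array([134.75271334, 558.4519731 , 197.33891312]), 'tool_rot': array([[ 2.34586573e-01, -4.35353820e-04, -9.72095134e-01],
       [ 9.72093687e-01, -1.67799341e-03,  2.34586975e-01],
       [-1.73329756e-03, -9.99998497e-01,  2.95699757e-05]]), 'force': array([-0.2972706 , -0.81032776,  0.77128582]), 'wrist_torque': array([-0.00997025,  0.03847069,  0.0566353 ]), 'opening': 91.24673241030881} 8.0
scene 410.03646441103575 273.29462985523827 210.2968803955105 [[-0.2, 0.7, -0.69, 1378.91], [0.98, 0.15, -0.14, 177.59], [0.0, -0.7, -0.71, 1002.9], [0.0, 0.0, 0.0, 1.0]]
top 384.84487257627495 276.5993457350992 210.16767446157516 [[-0.02, -0.99, 0.13, 430.13], [-1.0, 0.02, 0.01, -1.94], [-0.01, -0.13, -0.99, 1307.44], [0.0, 0.0, 0.0, 1.0]]
```

View pics/top0.png

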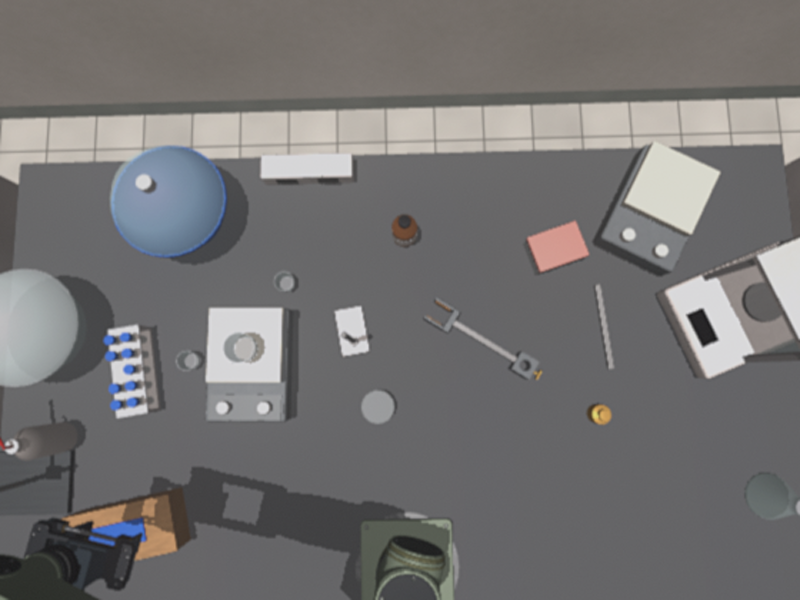

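View pics/scene0.png

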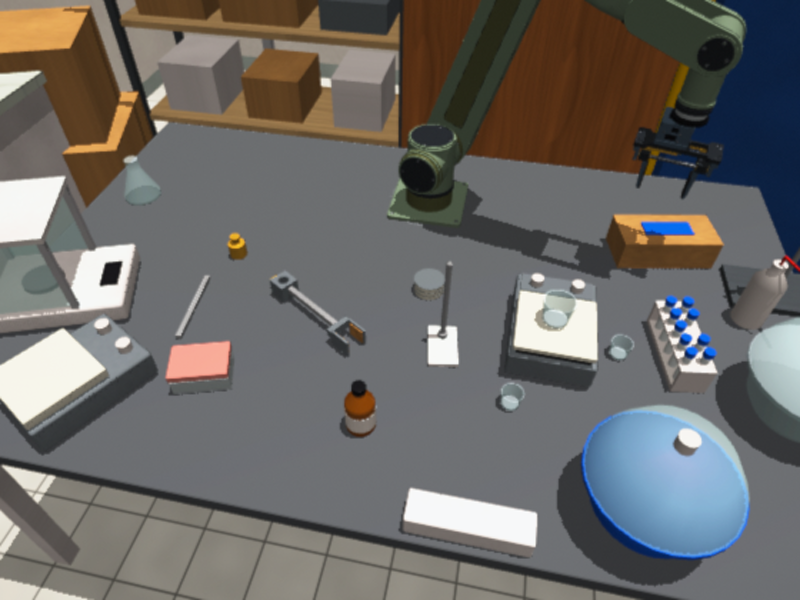

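Top view (800x600 px): the clamp arm runs from the boss at (525,365) to the jaws at (440,315). The spare bar is at (604,325) and the stand base at (351,331). The hotplate with the beaker is at (245,347), and a second hotplate without a rod is at (655,200). In the scene view the rod tip is at about (449,264).

Beaker candidates are (245,347) on the plate and (285,282) and (188,360) on the bench. The one on the plate fits. I'll check it in an enlarged composite.

Run:
```python
from h import *
import pickle
G=pickle.load(open("g0.pkl","rb"))
def crop(n,u0,v0,w,h,k):
    c=cv2.resize(G[n]["frame"][v0:v0+h,u0:u0+w],None,fx=k,fy=k,interpolation=cv2.INTER_CUBIC)
    for i in range(0,w,10):
        cv2.line(c,(i*k,0),(i*k,6 if i%50 else 14),(0,255,0),1)
        if (u0+i)%20==0: cv2.putText(c,str(u0+i),(i*k,24),0,.35,(0,255,255),1)
    for i in range(0,h,10):
        cv2.line(c,(0,i*k),(6,i*k),(0,255,0),1); 
        if (v0+i)%20==0: cv2.putText(c,str(v0+i),(8,i*k+4),0,.35,(0,255,255),1)
    return c
a=crop("top",140,210,130,100,3); b=crop("top",290,200,100,75,4)
c=crop("scene",290,175,130,100,3); d=crop("scene",180,180,100,75,4)
W=np.vstack([np.hstack([a,b[:300,:400]]),np.hstack([c,d[:300,:400]])])
cv2.imwrite("pics/c1.png",W);print(W.shape)
```

```text
(600, 790, 3)
```

View pics/c1.png

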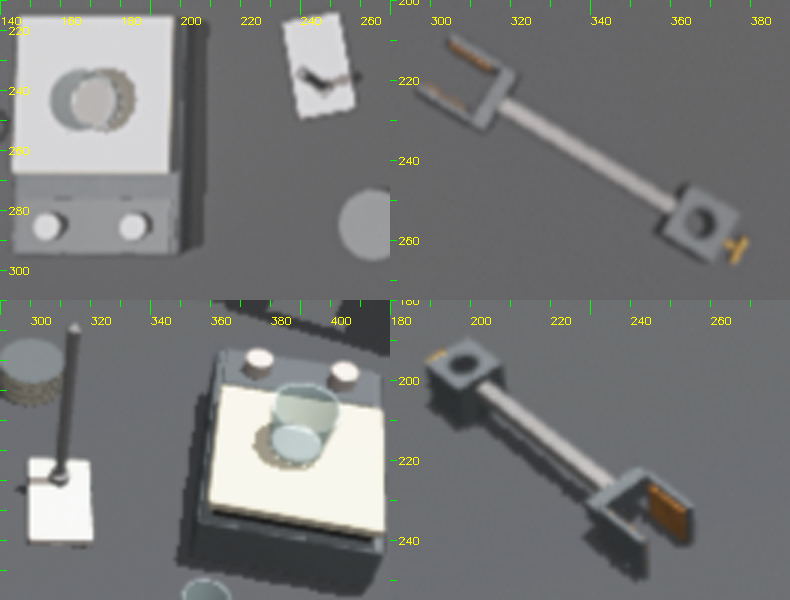

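Run:
```python
from h import *
import pickle
G=pickle.load(open("g0.pkl","rb")); t,s=G["top"],G["scene"]
p,e=tri(t,(240,234),s,(314.7,184)); print("tip tri",p.round(1),e.round(1), "onz",onz(t,240,234,232).round(1),onz(s,314.7,184,232).round(1))
print("foot",onz(t,248,239,12).round(1),onz(s,309.3,234.3,12).round(1))
hole=onz(t,368,255.5,48); print("hole",hole.round(1), "scene",onz(s,198,195.5,48).round(1))
# bar line by mask in top: fit line to bright bar pixels
f=t["frame"]; roi=np.zeros(f.shape[:2],np.uint8); cv2.line(roi,(321,227),(357,249),255,9)
g=cv2.cvtColor(f,cv2.COLOR_BGR2GRAY); m=(roi>0)&(g>125); v,u=np.nonzero(m); print(len(u))
l=cv2.fitLine(np.c_[u,v].astype(np.float32),cv2.DIST_L2,0,.01,.01).ravel(); 
a=onz(t,l[2]-20*l[0],l[3]-20*l[1],39);b=onz(t,l[2]+20*l[0],l[3]+20*l[1],39)
d=a-b; d*=np.sign(d[1]); d/=np.linalg.norm(d);yaw=np.arctan2(d[1],d[0]); print("bar",a,b,"yaw",yaw)
bp=hole+70*d; n=np.array([-d[1],d[0],0]); print("balance from hole",bp,"lateral off line",(bp-a)@n)
c=[onz(t,*q,100) for q in((144.7,215.7),(198,215),(196,267.3),(143.3,267.7))]
pm=np.mean(c,0); print("plate",np.round(c,1).tolist(),pm,"sides",[np.linalg.norm(c[i]-c[i-1]).round(1) for i in range(4)],"dist rod",np.linalg.norm((pm-p)[:2]), "yaw",np.arctan2(*(pm-p)[[1,0]]))
S=env.observe();R=S["tool_rot"];delta=bp-S["tcp_pos"];print("shift in tool xyz",R.T@delta,"dirs")
```

```text
tip tri [508.3 116.  226.6] 0.8 onz [508. 115. 232.] [514.3 116.8 232. ]
foot [506.5 112.1  12. ] [509.9 115.1  12. ]
hole [ 442.3 -279.6   48. ] scene [ 446.7 -275.8   48. ]
218
bar [ 537.50972313 -132.8034574    39.        ] [ 466.53582024 -241.73568079   39.        ] yaw 0.9933379647300635
balance from hole [ 480.54987546 -220.9036533    48.        ] lateral off line -0.36959145040170166
plate [[582.5, 431.9, 100.0], [580.8, 262.1, 100.0], [416.9, 267.5, 100.0], [419.1, 432.3, 100.0]] [499.79463606 348.44865076 100.        ] sides [np.float64(163.4), np.float64(169.8), np.float64(164.0), np.float64(164.9)] dist rod 232.61029339951745 yaw 1.6074231041522922
shift in tool xyz [-676.31857963  150.45708465 -518.9639542 ] dirs
```

The measurements agree: the plate sides come out at about 165 mm, the rod-to-plate distance at 232.6 mm, and the rod tip at about (508,116). The clamp's balance point is at (480.5,-221), yaw 0.993. I'm heading above the balance point now.

>>> carry_out --commands '[[[-1,0,-0.77,0.45,1],[-1,0,-0.77,0.45,1],[-1,0,-0.77,0.45,1],[-1,0,-0.77,0.45,1],[-1,0,-0.77,0.45,1],[-1,0,-0.77,0.45,1],[-1,0,-0.77,0.45,1],[-1,0,-0.77,0.45,1]]]' --grip_force 30

```text
t: 1.1
tcp_pos: [263.2, 269.8, 197.6]
tool_rot: [[0.996, -0.001, 0.084], [-0.084, -0.002, 0.996], [-0.001, -1.0, -0.002]]
force: [1.0, -0.9, 0.6]
opening: 91.1
```

```bash
cat >> h.py <<'E'
def plan(tcp,yaw,s=None):
    """tcp target, yaw = wanted world yaw of tool x"""
    s=s or env.observe(); R=np.array(s["tool_rot"]); sh=R.T@(np.array(tcp)-s["tcp_pos"])
    cur=np.arctan2(R[1,0],R[0,0]); dy=(cur-yaw+np.pi)%(2*np.pi)-np.pi
    print("t",round(s["t"],2),"tcp",s["tcp_pos"].round(1),"yaw",cur.round(4),"q",s["qpos"].round(2),"open",round(s["opening"],1),"F",s["force"].round(1),"tiltY",R[:,1].round(4))
    print("rows:",(sh/250).round(4),"turn",round(dy/np.pi,4))
E
python3 -c "
from h import *
plan([480.5,-221,150],-0.577)"
```

```text
t 1.1 tcp [263.2 269.8 197.6] yaw -0.0845 q [ 0.77  0.    1.96 -0.    1.18  0.85] open 91.1 F [ 1.  -0.9  0.6] tiltY [-8.0e-04 -1.8e-03 -1.0e+00]
rows: [ 1.0318  0.1934 -1.8824] turn 0.1568
```

>>> carry_out --commands '[[[0.52,0.1,-0.95,0.157,1],[0.52,0.1,-0.95,0.157,1],[0.52,0.1,-0.95,0.157,1],[0.52,0.1,-0.95,0.157,1],[0.52,0.1,-0.95,0.157,1],[0.52,0.1,-0.95,0.157,1]]]'

```text
t: 1.85
tcp_pos: [372.7, 21.0, 172.6]
tool_rot: [[0.836, -0.002, 0.549], [-0.549, -0.002, 0.836], [-0.001, -1.0, -0.003]]
force: [-0.6, 1.2, 0.7]
opening: 91.0
```

```bash
python3 -c "
from h import *
plan([480.5,-221,150],-0.577)"
```

```text
t 1.85 tcp [372.7  21.  172.6] yaw -0.5816 q [ 0.03  0.02  2.01 -0.    1.11  0.61] open 91.0 F [-0.6  1.2  0.7] tiltY [-0.002  -0.0017 -1.    ]
rows: [ 0.8922  0.0911 -0.5716] turn -0.0015
```

>>> carry_out --commands '[[[0.89,0.1,-0.57,0,1],[0.89,0.1,-0.57,0,1],[0.89,0.1,-0.57,0,1],[0.89,0.1,-0.57,0,1],[0.89,0.1,-0.57,0,1],[0.89,0.1,-0.57,0,1]]]'

```text
t: 2.6
tcp_pos: [480.2, -219.3, 147.3]
tool_rot: [[0.836, -0.003, 0.549], [-0.549, -0.0, 0.836], [-0.003, -1.0, -0.002]]
force: [0.3, 0.7, 0.1]
opening: 91.1
```

Run:
```python
from h import *
plan([480.5,-221,21],-0.577)
g=grab("wrist"); cv2.imwrite("pics/w1.png",g["frame"])
import pickle; pickle.dump(g,open("w1.pkl","wb"))
d=np.array([np.cos(.993),np.sin(.993),0]); bp=np.array([480.5,-221,39])
for k in(-47,0,60,118): print(k,proj(g,bp+k*d).round(0))
```

```text
t 2.6 tcp [ 480.2 -219.3  147.3] yaw -0.5816 q [-0.45  0.29  1.75 -0.    1.11  0.13] open 91.1 F [0.3 0.7 0.1] tiltY [-3.4e-03 -3.0e-04 -1.0e+00]
rows: [ 0.0062  0.505  -0.0039] turn -0.0015
-47 [286. 244.]
0 [286. 200.]
60 [286. 138.]
118 [285.  70.]
```

View pics/w1.png

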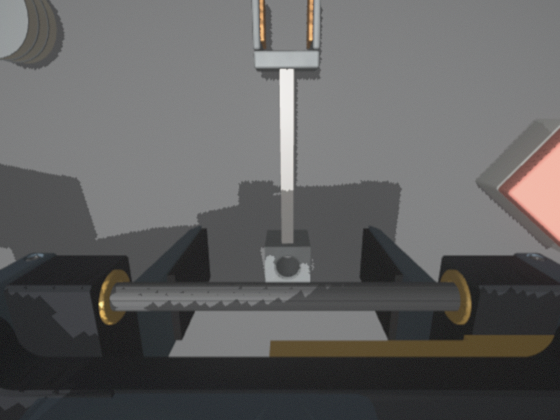

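The wrist view shows the bar running vertically at column 287 from (287,70) to the boss face at about (287,243). That matches the prediction (286,70..244) within 1-2 px, and the fork beyond confirms it is the clamp. I'm descending to grip it.

>>> carry_out --commands '[[[0.006,0.25,-0.004,0,1],[0.006,0.4,-0.004,0,1],[0.006,0.505,-0.004,0,1],[0.006,0.505,-0.004,0,1],[0.006,0.505,-0.004,0,1]]]'

```text
t: 3.28
tcp_pos: [480.8, -219.5, 22.7]
tool_rot: [[0.837, -0.001, 0.547], [-0.547, -0.001, 0.837], [-0.001, -1.0, -0.002]]
force: [0.5, 0.1, -0.4]
opening: 91.1
```

>>> carry_out --commands '[[[0,0,0,0,-1],[0,0,0,0,-1],[0,0,0,0,-1],[0,0,0,0,-1],[0,0,0,0,-1],[0,0,0,0,-1],[0,0,0,0,-1],[0,0,0,0,-1]]]' --grip_force 40

```text
t: 4.28
tcp_pos: [480.8, -219.5, 22.7]
tool_rot: [[0.837, -0.001, 0.547], [-0.547, -0.001, 0.837], [-0.0, -1.0, -0.002]]
force: [3.4, -2.2, 0.7]
opening: 14.0
```

>>> carry_out --commands '[[[0,0,0,0,-1],[0,0,0,0,-1],[0,0,0,0,-1],[0,0,0,0,-1]]]'

```text
t: 4.78
tcp_pos: [481.4, -219.7, 23.5]
tool_rot: [[0.837, 0.0, 0.547], [-0.547, -0.002, 0.837], [0.001, -1.0, -0.001]]
force: [-0.3, -0.1, 4.7]
opening: 0.8
```

>>> carry_out --commands '[[[0,-0.08,0,0,-1],[0,-0.16,0,0,-1],[0,-0.24,0,0,-1],[0,-0.24,0,0,-1],[0,-0.24,0,0,-1],[0,-0.24,0,0,-1]]]'

```text
t: 5.52
tcp_pos: [480.7, -219.3, 82.4]
tool_rot: [[0.837, -0.002, 0.547], [-0.547, -0.001, 0.837], [-0.001, -1.0, -0.002]]
force: [-0.1, 0.2, 0.6]
opening: 0.4
```

Run:
```python
from h import *
plan([480.5,-221,285],-0.577); print(env.observe()["wrist_torque"])
g=grab("wrist"); cv2.imwrite("pics/w2.png",g["frame"])
```

```text
t 5.53 tcp [ 480.7 -219.3   82.4] yaw -0.5794 q [-0.45  0.35  1.84 -0.    0.95  0.13] open 0.4 F [-0.1  0.2  0.6] tiltY [-1.9e-03 -7.0e-04 -1.0e+00]
rows: [ 0.002  -0.8102 -0.0073] turn -0.0008
[-0.10436132  0.13525021 -0.0248188 ]
```

View pics/w2.png

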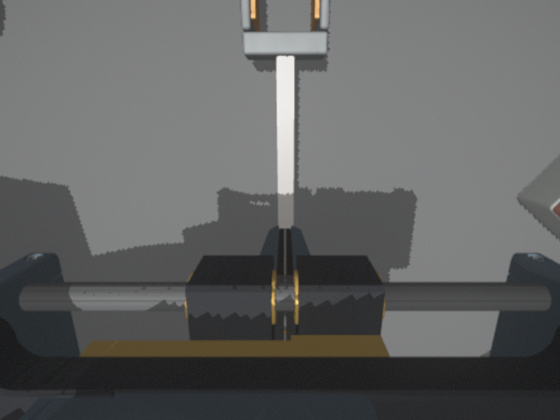

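The fingers closed fully and the force is near zero, so the bar isn't held. I'll look at it from outside.

Run:
```python
from h import *
import pickle
t,s=grab("top"),grab("scene"); pickle.dump((t,s),open("g1.pkl","wb"))
w=grab("wrist")
d=np.array([np.cos(.993),np.sin(.993),0]); bp=np.array([480.5,-221,39])
for k in(0,60,118): print(k,proj(w,bp+k*d).round(0))
T=env.observe()["tcp_pos"]
print("tcp px",proj(t,T),proj(s,T), proj(w,T+[0,0,-8]))
a=cv2.resize(t["frame"][190:280,285:385],(400,360),interpolation=3);b=cv2.resize(s["frame"][150:240,170:270],(400,360),interpolation=3)
cv2.imwrite("pics/c2.png",np.hstack([a,b]))
```

```text
0 [284. 222.]
60 [284. 144.]
118 [284.  58.]
tcp px [350.784298   243.40872188] [209.61121177 197.29545711] [284.0417491  237.57741556]
```

View pics/c2.png

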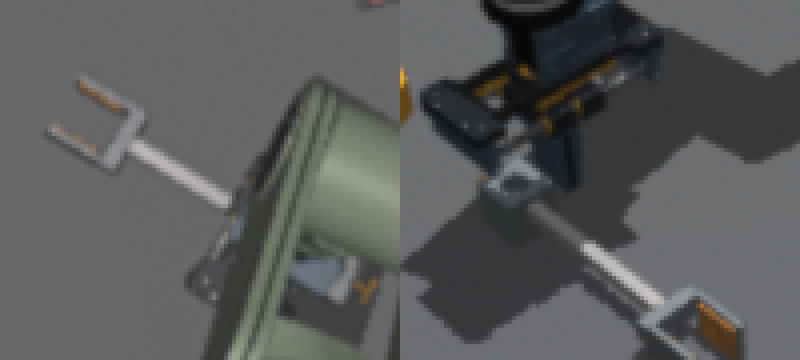

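Run:
```python
from h import *
w=grab("wrist");t,s=grab("top"),grab("scene"); T=env.observe()["tcp_pos"]
d=np.array([np.cos(.993),np.sin(.993),0]);n=np.array([-d[1],d[0],0])
for z in(-8,0,11,25,40):
  print(z,[(proj(w,T+k*d+[0,0,z])).round(0) for k in(-16,16)],"scene crop",[((proj(s,T+k*d+[0,0,z])-[170,150])*4).round(0) for k in(-16,16)])
print(w["E"].round(2).tolist())
a=cv2.resize(w["frame"][200:320,220:350],(390*2-0,720),interpolation=3)
a=cv2.resize(a,(650,600))
b=cv2.resize(s["frame"][170:220,190:230],(480,600),interpolation=3)
cv2.imwrite("pics/c3.png",np.hstack([cv2.resize(a,(400,370)),cv2.resize(b,(296,370))]))
```

```text
-8 [array([284., 259.]), array([284., 215.])] scene crop [array([147., 187.]), array([172., 206.])]
0 [array([284., 265.]), array([284., 219.])] scene crop [array([146., 179.]), array([171., 199.])]
11 [array([284., 273.]), array([284., 225.])] scene crop [array([144., 170.]), array([169., 189.])]
25 [array([284., 285.]), array([284., 233.])] scene crop [array([142., 157.]), array([167., 176.])]
40 [array([284., 299.]), array([284., 244.])] scene crop [array([140., 143.]), array([165., 162.])]
[[0.84, -0.52, -0.15, 524.99], [-0.55, -0.8, -0.24, -153.3], [-0.0, 0.28, -0.96, 269.44], [0.0, 0.0, 0.0, 1.0]]
```

View pics/c3.png

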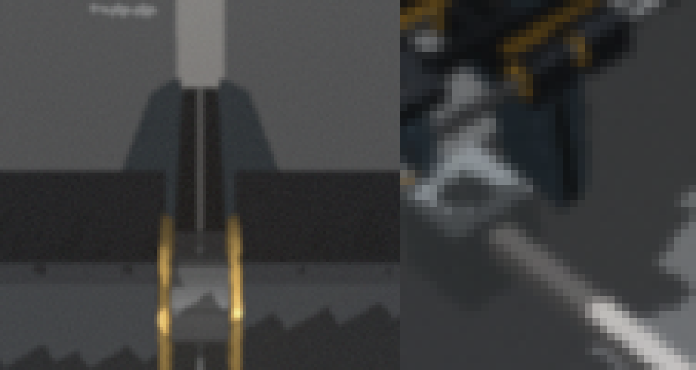

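Both views put the fingertip's lower edge 10-20 mm above where the tool frame says it should be, which explains the miss over the top of the bar. I'll re-read the tip extent, then open and descend lower while watching the force.

```bash
python3 -c "
from workcell import env
print(env.tip_extent,[a for a in dir(env) if a[0]!='_'])"
```

```text
8.0 ['IKError', 'close_job', 'grab_frame', 'observe', 'tip_extent']
```

>>> carry_out --commands '[[[0,0,0,0,1],[0,0,0,0,1],[0,0,0,0,1],[0,0,0,0,1],[0,0,0,0,1],[0,0,0,0,1],[0,0,0,0,1],[0,0,0,0,1]]]'

```text
t: 6.88
tcp_pos: [481.3, -219.6, 83.3]
tool_rot: [[0.837, -0.0, 0.547], [-0.547, -0.002, 0.837], [0.001, -1.0, -0.001]]
force: [0.0, 1.1, -0.5]
opening: 77.4
```

>>> carry_out --commands '[[[0,0.12,0,0,1],[0,0.2,-0.006,0,1],[0,0.24,-0.006,0,1],[0,0.26,-0.006,0,1],[0,0.26,-0.006,0,1],[0,0.26,-0.006,0,1]]]'

```text
t: 7.62
tcp_pos: [481.1, -221.2, 19.0]
tool_rot: [[0.837, 0.001, 0.547], [-0.547, -0.002, 0.837], [0.002, -1.0, -0.001]]
force: [-0.0, 0.3, 0.4]
opening: 91.1
```

>>> carry_out --commands '[[[0,0.016,0,0,1],[0,0.032,0,0,1],[0,0.032,0,0,1]]]'

```text
t: 8.0
tcp_pos: [480.8, -221.1, 10.6]
tool_rot: [[0.837, 0.0, 0.547], [-0.547, -0.002, 0.837], [0.001, -1.0, -0.001]]
force: [-0.2, -0.3, 0.3]
opening: 91.5
```

Run:
```python
from h import *
plan([480.5,-221,11],-0.577)
w=grab("wrist"); T=env.observe()["tcp_pos"]
d=np.array([np.cos(.993),np.sin(.993),0]);n=np.array([-d[1],d[0],0])
f=w["frame"].copy()
for z,c in((-8,(0,0,255)),(11,(0,255,0)),(25,(255,0,0))):
  for q in(-45,45):
    for k in(-16,16): cv2.circle(f,tuple(proj(w,T+k*d+q*n+[0,0,z]).astype(int)),2,c,-1)
cv2.imwrite("pics/w3.png",cv2.resize(f,(800,600),interpolation=3))
```

```text
t 8.0 tcp [ 480.8 -221.1   10.6] yaw -0.5793 q [-0.45  0.44  1.92 -0.    0.78  0.13] open 91.5 F [-0.2 -0.3  0.3] tiltY [ 3.0e-04 -1.8e-03 -1.0e+00]
rows: [-0.001  -0.0016 -0.0003] turn -0.0007
```

View pics/w3.png

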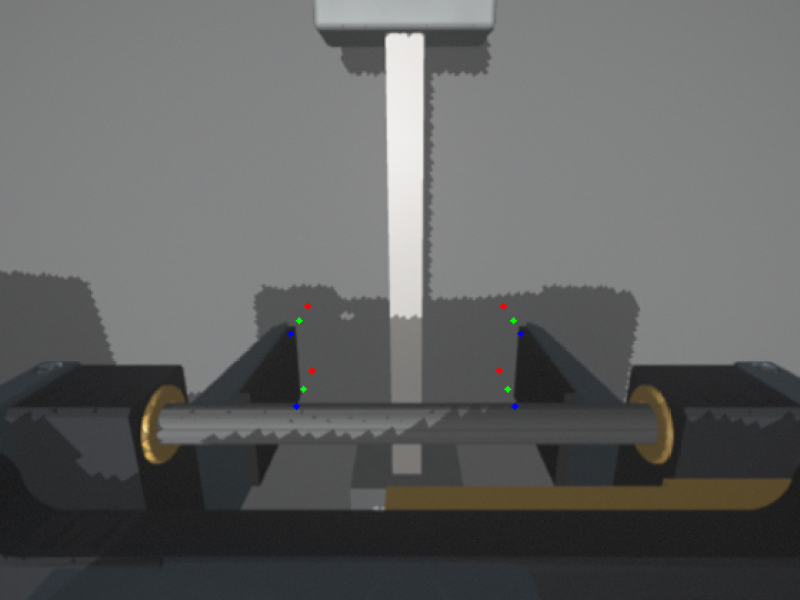

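The projected tip corners match the visible fingertips (297,326) and (520,326) at about +18 mm relative to the TCP. So the fingers end about 26 mm higher than stated. I'm stepping down carefully with force checks.

>>> carry_out --commands '[[[0,0.01,0,0,1],[0,0.016,0,0,1],[0,0.016,0,0,1]]]'

```text
t: 8.43
tcp_pos: [480.8, -221.1, 6.6]
tool_rot: [[0.837, 0.0, 0.547], [-0.547, -0.002, 0.837], [0.001, -1.0, -0.001]]
force: [0.2, -0.3, -0.2]
opening: 91.2
```

>>> carry_out --commands '[[[0,0.008,0,0,1],[0,0.012,0,0,1],[0,0.012,0,0,1]]]'

```text
t: 8.8
tcp_pos: [480.7, -221.1, 3.5]
tool_rot: [[0.837, 0.0, 0.547], [-0.547, -0.002, 0.837], [0.001, -1.0, -0.001]]
force: [0.4, -0.6, -0.2]
opening: 91.3
```

>>> carry_out --commands '[[[0,0.008,0,0,1],[0,0.012,0,0,1],[0,0.012,0,0,1]]]'

```text
t: 9.18
tcp_pos: [480.6, -221.0, 0.4]
tool_rot: [[0.837, -0.0, 0.548], [-0.548, -0.002, 0.837], [0.001, -1.0, -0.001]]
force: [-1.1, 0.8, -0.2]
opening: 91.3
```

>>> carry_out --commands '[[[0,0.008,0,0,1],[0,0.012,0,0,1],[0,0.012,0,0,1]]]'

```text
t: 9.55
tcp_pos: [480.5, -221.0, -2.8]
tool_rot: [[0.837, -0.0, 0.547], [-0.547, -0.001, 0.837], [0.0, -1.0, -0.001]]
force: [-0.4, -1.4, -0.1]
opening: 91.1
```

>>> carry_out --commands '[[[0,0.008,0,0,1],[0,0.012,0,0,1],[0,0.012,0,0,1]]]'

```text
t: 9.93
tcp_pos: [480.5, -221.0, -5.9]
tool_rot: [[0.837, -0.001, 0.547], [-0.547, -0.001, 0.837], [0.0, -1.0, -0.001]]
force: [0.1, -0.6, 0.2]
opening: 91.1
```

>>> carry_out --commands '[[[0,0,0,0,-1],[0,0,0,0,-1],[0,0,0,0,-1],[0,0,0,0,-1],[0,0,0,0,-1],[0,0,0,0,-1],[0,0,0,0,-1],[0,0,0,0,-1]]]'

```text
t: 10.92
tcp_pos: [480.5, -221.0, -5.9]
tool_rot: [[0.837, -0.001, 0.547], [-0.547, -0.001, 0.837], [0.0, -1.0, -0.001]]
force: [0.0, -0.2, -0.0]
opening: 14.3
```

>>> carry_out --commands '[[[0,0,0,0,-1],[0,0,0,0,-1],[0,0,0,0,-1],[0,0,0,0,-1]]]'

```text
t: 11.42
tcp_pos: [480.4, -220.9, -5.9]
tool_rot: [[0.837, -0.001, 0.547], [-0.547, -0.001, 0.837], [0.0, -1.0, -0.001]]
force: [-0.5, -0.0, -0.3]
opening: 11.6
```

Gripped: the opening stopped at 11.6 mm on the 12 mm bar. Lifting.

>>> carry_out --commands '[[[0,-0.04,0,0,-1],[0,-0.1,0,0,-1],[0,-0.2,0,0,-1],[0,-0.2,0,0,-1],[0,-0.2,0,0,-1]]]' --grip_force 50

```text
t: 12.05
tcp_pos: [480.0, -220.7, 43.9]
tool_rot: [[0.837, -0.001, 0.547], [-0.547, -0.001, 0.837], [-0.0, -1.0, -0.002]]
force: [0.6, -0.1, -3.4]
opening: 11.7
```

Run:
```python
from h import *
plan([480.5,-221,265],-0.577); print(env.observe()["wrist_torque"])
```

```text
t 12.05 tcp [ 480.  -220.7   43.9] yaw -0.5793 q [-0.45  0.4   1.88 -0.    0.86  0.13] open 11.7 F [ 0.6 -0.1 -3.4] tiltY [-0.0011 -0.0011 -1.    ]
rows: [ 0.002  -0.8843 -0.0014] turn -0.0007
[-0.06161357  0.13475346 -0.01320416]
```

>>> carry_out --commands '[[[0,-0.2,0,0,-1],[0,-0.4,0,0,-1],[0,-0.6,0,0,-1],[0,-0.8,0,0,-1],[0,-0.884,0,0,-1],[0,-0.884,0,0,-1],[0,-0.884,0,0,-1]]]'

```text
t: 12.92
tcp_pos: [479.3, -220.0, 262.7]
tool_rot: [[0.837, -0.005, 0.547], [-0.547, 0.001, 0.837], [-0.005, -1.0, -0.002]]
force: [0.4, -0.5, -4.2]
opening: 11.5
```

Run:
```python
from h import *
plan([506,186,265],0.036)
g=grab("wrist"); cv2.imwrite("pics/w4.png",g["frame"])
```

```text
t 12.93 tcp [ 479.3 -220.   262.7] yaw -0.5793 q [-0.45  0.21  1.55 -0.    1.38  0.13] open 11.5 F [ 0.4 -0.5 -4.2] tiltY [-5.e-03  8.e-04 -1.e+00]
rows: [-0.7995 -0.0085  1.4174] turn -0.1959
```

View pics/w4.png

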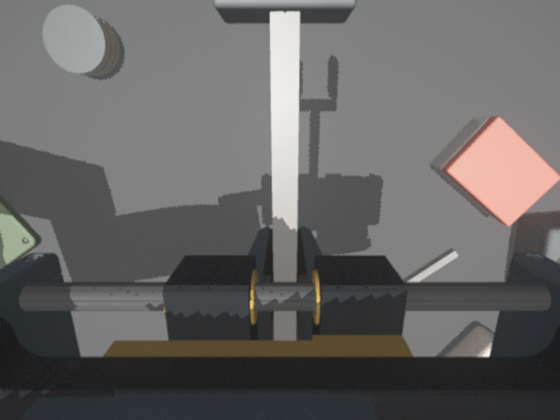

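The clamp is up and straight in the fingers: the bar is at column 285 and the fork at the top at (285,8). Moving above the rod.

>>> carry_out --commands '[[[-0.1,-0.01,0.17,-0.03,-1],[-0.2,-0.01,0.35,-0.06,-1],[-0.3,-0.01,0.53,-0.1,-1],[-0.4,-0.01,0.71,-0.13,-1],[-0.5,-0.01,0.88,-0.16,-1],[-0.54,-0.01,0.95,-0.196,-1],[-0.54,-0.01,0.95,-0.196,-1],[-0.54,-0.01,0.95,-0.196,-1]]]'

```text
t: 13.98
tcp_pos: [495.9, 52.0, 264.2]
tool_rot: [[0.999, -0.007, -0.035], [0.035, 0.0, 0.999], [-0.007, -1.0, 0.0]]
force: [0.6, -1.0, -3.7]
opening: 11.4
```

Run:
```python
from h import *
plan([506,186,265],0.036)
```

```text
t 13.97 tcp [495.9  52.  264.2] yaw 0.035 q [0.08 0.17 1.61 0.   1.38 0.05] open 11.4 F [ 0.6 -1.  -3.7] tiltY [-7.3e-03  1.0e-04 -1.0e+00]
rows: [ 0.0592 -0.0033  0.5342] turn -0.0003
```

>>> carry_out --commands '[[[0.02,0,0.15,0,-1],[0.04,0,0.3,0,-1],[0.05,0,0.45,0,-1],[0.059,0,0.534,0,-1],[0.059,0,0.534,0,-1],[0.059,0,0.534,0,-1]]]'

```text
t: 14.72
tcp_pos: [506.0, 184.6, 264.0]
tool_rot: [[0.999, -0.008, -0.034], [0.034, -0.001, 0.999], [-0.008, -1.0, -0.001]]
force: [-0.2, -0.1, -3.8]
opening: 11.8
```

Run:
```python
from h import *
import pickle
plan([506,186,265],0.036)
t,s=grab("top"),grab("scene"); pickle.dump((t,s),open("g2.pkl","wb"))
T=env.observe()["tcp_pos"]
for n,g in(("top",t),("scene",s)):
    print(n,"rodtip",proj(g,[508.3,116,230]),"hole top pred",proj(g,T+np.array([2.5,-70,54])),"hole bottom",proj(g,T+np.array([2.5,-70,6])),"jaw",proj(g,T+np.array([-6,160,38])))
def crop(g,u0,v0,w,h,k):
    c=cv2.resize(g["frame"][v0:v0+h,u0:u0+w],None,fx=k,fy=k,interpolation=cv2.INTER_CUBIC)
    for i in range(0,w,10): cv2.line(c,(i*k,0),(i*k,6),(0,255,0),1); cv2.putText(c,str(u0+i),(i*k,18),0,.35,(0,255,255),1)
    for i in range(0,h,10): cv2.line(c,(0,i*k),(6,i*k),(0,255,0),1); cv2.putText(c,str(v0+i),(8,i*k+4),0,.35,(0,255,255),1)
    return c
cv2.imwrite("pics/c4.png",np.hstack([crop(t,140,180,130,150,3)[:450],crop(s,290,130,130,150,3)]))
```

```text
t 14.72 tcp [506.  184.6 264. ] yaw 0.0338 q [0.33 0.23 1.52 0.   1.39 0.29] open 11.8 F [-0.2 -0.1 -3.8] tiltY [-0.0077 -0.0012 -1.    ]
rows: [ 0.0003 -0.0039  0.0055] turn -0.0007
top rodtip [239.72208022 233.94455816] hole top pred [236.45764274 231.4713111 ] hole bottom [238.55983645 232.8289525 ] jaw [149.68443047 237.13590327]
scene rodtip [314.64584199 183.10631842] hole top pred [316.58126876 158.38574604] hole bottom [315.24479618 172.16524563] jaw [403.41014996 172.47634583]
```

View pics/c4.png

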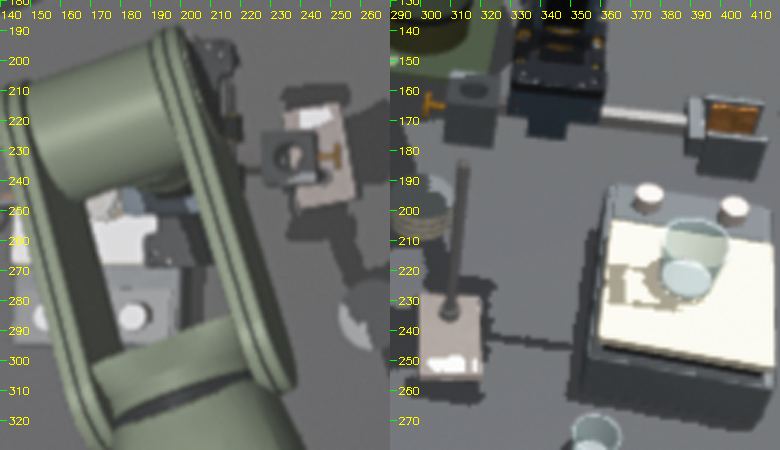

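Run:
```python
from h import *
import pickle
t,s=pickle.load(open("g2.pkl","rb"))
def crop(g,u0,v0,w,h,k):
    c=cv2.resize(g["frame"][v0:v0+h,u0:u0+w],None,fx=k,fy=k,interpolation=cv2.INTER_CUBIC)
    c=cv2.convertScaleAbs(c,alpha=1.6)
    for i in range(0,w,5): cv2.line(c,(i*k,0),(i*k,8),(0,255,0),1); cv2.putText(c,str(u0+i),(i*k,20),0,.4,(0,255,255),1)
    for i in range(0,h,5): cv2.line(c,(0,i*k),(8,i*k),(0,255,0),1); cv2.putText(c,str(v0+i),(10,i*k+4),0,.4,(0,255,255),1)
    return c
cv2.imwrite("pics/c5.png",np.hstack([crop(t,222,218,30,30,13),crop(s,300,150,30,42,9)[:390].copy() if 0 else cv2.copyMakeBorder(crop(s,300,150,30,42,9),0,12,0,0,0)[:390]]))
```

```text
(no output)
```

View pics/c5.png

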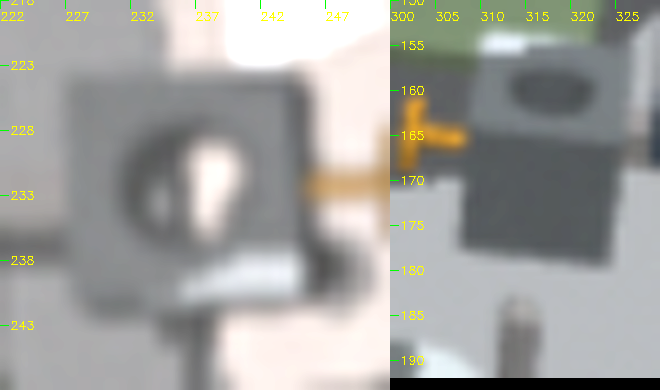

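Run:
```python
from h import *
import pickle
t,s=pickle.load(open("g2.pkl","rb")); T=np.array([506,184.6,264])
h,e=tri(t,(235.4,231.2),s,(317.6,159.8)); print("hole top tri",h,e,"rel TCP",h-T)
for z in(314,318,322): print(z,onz(t,235.4,231.2,z).round(1),onz(s,317.6,159.8,z).round(1))
p,e=tri(t,(239.7,233.7),s,(314.0,183)); print("tip",p,e); print("@232",onz(t,239.7,233.7,232),onz(s,314,183,232))
G=pickle.load(open("g0.pkl","rb"))
# rod in pre-move images: dark pixels against white base / tip region
f=cv2.cvtColor(G["top"]["frame"],cv2.COLOR_BGR2GRAY); print(f[228:244,234:256])
print("bar at fork end scene/top predicted level", proj(s,T+np.array([-4.1,118,45])))
```

```text
hole top tri [509.50724428 117.85996613 314.75527818] 0.00046441146007980034 rel TCP [  3.50724428 -66.74003387  50.75527818]
314 [509.6 118.  314. ] [508.6 117.8 314. ]
318 [509.2 117.5 318. ] [513.6 118.1 318. ]
322 [508.9 117.  322. ] [518.7 118.5 322. ]
tip [509.05068772 115.08430702 230.93561726] 1.7500654568438676
@232 [508.84158656 115.83703905 232.        ] [510.48186494 114.31849891 232.        ]
[[101 126 191 215 215 214 213 213 213 213 214 213 213 213 214 214 213 213
  214 217 206 145]
 [102 119 175 209 216 214 214 214 214 213 213 214 213 214 213 213 213 214
  213 216 211 173]
 [102 110 155 205 217 215 214 214 215 215 214 213 213 214 213 213 213 213
  213 215 218 200]
 [103 105 142 203 217 212 201 201 210 215 215 214 214 213 214 213 213 214
  214 215 219 207]
 [104 100 131 201 214 196 174 168 187 208 215 216 214 214 213 214 214 213
  214 215 219 206]
 [104 100 131 199 203 173 155 140 143 177 199 211 217 215 215 214 214 215
  215 214 216 205]
 [104 101 129 187 188 162 158 136 105 115 152 188 210 215 215 214 215 214
  211 198 196 188]
 [105 102 119 169 186 165 149 122  84  6
[... 167 characters left out ...]
 212 194 166 136 104  74  60  66  88 101 113 130 142
  149 150 150 158]
 [105 104  98 128 200 219 215 208 191 164 120  82  63  60  75  98 112 147
  172 178 178 186]
 [106 104 100 130 200 218 217 217 217 206 172 129  97  89 106 129 134 173
  205 211 211 214]
 [106 105 100 128 192 215 215 215 216 216 204 177 151 142 149 165 174 202
  215 216 215 217]
 [106 105 102 116 170 209 216 214 214 215 214 204 192 175 171 185 204 214
  216 214 214 215]
 [106 105 103 105 145 202 216 214 213 214 215 214 207 187 184 203 214 215
  214 214 213 215]
 [105 106 104  99 129 200 217 215 214 214 214 215 214 209 209 213 214 214
  214 214 214 215]]
bar at fork end scene/top predicted level [387.61577246 168.82902441]
```

Run:
```python
from h import *
import pickle
t,s=pickle.load(open("g2.pkl","rb")); T=np.array([506,184.6,264])
g=cv2.cvtColor(s["frame"],cv2.COLOR_BGR2GRAY).astype(int)
ys=[];us=range(364,386)
for u in us:
    c=g[158:180,u].astype(float); w=np.clip(c-150,0,None); ys.append((w*np.arange(158,180)).sum()/w.sum())
k=np.polyfit(us,ys,1); print("bar top-face slope px",k[0], "mid",np.polyval(k,375), "resid",np.std(np.array(ys)-np.polyval(k,us)))
d=np.array([-np.sin(.034),np.cos(.034),0])
for pitch in(-.04,-.02,0,.02,.04):
    a,b=[proj(s,T+k_*d+np.array([0,0,45+k_*np.sin(pitch)])) for k_ in(50,112)]
    print(pitch,(b-a)[1]/(b-a)[0], a[1]+(375-a[0])*(b-a)[1]/(b-a)[0])
```

```text
bar top-face slope px 0.10844480340861992 mid 167.98377510718802 resid 0.07365856151227608
-0.04 0.14074072383673392 168.50584863112425
-0.02 0.12483920352134013 167.98904579594938
0 0.10900839224509379 167.47454101977638
0.02 0.0932541094627904 166.9625234361395
0.04 0.07758205758626743 166.45317837465166
```

The bar is level to about 0.1° and the hole centre is within about 2 mm of the rod axis (clearance 6 mm). Lowering until the rod enters.

>>> carry_out --commands '[[[0.001,0.05,-0.002,0,-1],[0.001,0.1,-0.002,0,-1],[0.001,0.14,-0.002,0,-1],[0.001,0.17,-0.002,0,-1],[0.001,0.19,-0.002,0,-1],[0.001,0.19,-0.002,0,-1],[0.001,0.19,-0.002,0,-1]]]'

```text
t: 15.7
tcp_pos: [506.2, 184.3, 217.1]
tool_rot: [[0.999, -0.006, -0.034], [0.034, -0.0, 0.999], [-0.006, -1.0, -0.0]]
force: [0.6, 0.4, -2.8]
opening: 11.8
```

Run:
```python
from h import *
import pickle
plan([506,184.6,179],0.034); print(env.observe()["wrist_torque"])
t,s=grab("top"),grab("scene"); pickle.dump((t,s),open("g3.pkl","wb"))
def crop(g,u0,v0,w,h,k):
    c=cv2.resize(g["frame"][v0:v0+h,u0:u0+w],None,fx=k,fy=k,interpolation=cv2.INTER_CUBIC)
    c=cv2.convertScaleAbs(c,alpha=1.6)
    for i in range(0,w,5): cv2.line(c,(i*k,0),(i*k,8),(0,255,0),1); cv2.putText(c,str(u0+i),(i*k,20),0,.4,(0,255,255),1)
    for i in range(0,h,5): cv2.line(c,(0,i*k),(8,i*k),(0,255,0),1); cv2.putText(c,str(v0+i),(10,i*k+4),0,.4,(0,255,255),1)
    return c
cv2.imwrite("pics/c6.png",np.hstack([crop(t,224,219,30,30,13),crop(s,298,158,30,30,13)]))
```

```text
t 15.7 tcp [506.2 184.3 217.1] yaw 0.0336 q [0.33 0.25 1.61 0.   1.28 0.29] open 11.8 F [ 0.6  0.4 -2.8] tiltY [-6.5e-03 -3.0e-04 -1.0e+00]
rows: [0.0004 0.1524 0.0012] turn -0.0001
[-0.07509379  0.07982421  0.01659453]
```

View pics/c6.png

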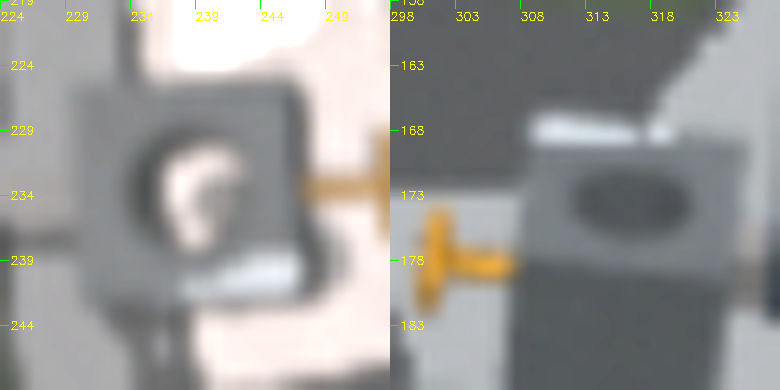

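Run:
```python
from h import *
import pickle
t,s=pickle.load(open("g3.pkl","rb"))
for z in(267,270): print(z,onz(t,237.6,232.2,z).round(1),onz(s,298+(632-390)/13-.5,158+204/13-.5,z).round(1))
print(onz(t,239.6,233.8,232).round(1)); h,e=tri(t,(237.6,232.2),s,(316.1,173.2)); print(h,e)
```

```text
267 [510.5 117.7 267. ] [508.5 117.4 267. ]
270 [510.2 117.3 270. ] [512.  117.6 270. ]
[508.6 116.1 232. ]
[510.35849248 117.47780011 268.55406174] 0.025932004002181836
```

The rod tip (240,234) is inside the hole, with the hole centre offset about (+1.7,+1.3) mm. I'll correct that and lower to flush.

>>> carry_out --commands '[[[-0.005,0.02,-0.005,0,-1],[-0.005,0.06,-0.005,0,-1],[-0.005,0.1,-0.005,0,-1],[-0.005,0.13,-0.005,0,-1],[-0.005,0.15,-0.005,0,-1],[-0.005,0.15,-0.005,0,-1],[-0.005,0.15,-0.005,0,-1]]]'

```text
t: 16.68
tcp_pos: [505.0, 183.1, 180.0]
tool_rot: [[0.999, -0.006, -0.034], [0.034, -0.0, 0.999], [-0.006, -1.0, 0.0]]
force: [0.2, -0.9, -3.0]
opening: 11.2
```

Run:
```python
from h import *
import pickle
plan([504.8,183.2,179.5],0.034); print(env.observe()["wrist_torque"])
t,s=grab("top"),grab("scene"); pickle.dump((t,s),open("g4.pkl","wb"))
def crop(g,u0,v0,w,h,k,al=1.6):
    c=cv2.resize(g["frame"][v0:v0+h,u0:u0+w],None,fx=k,fy=k,interpolation=cv2.INTER_CUBIC)
    c=cv2.convertScaleAbs(c,alpha=al); st=5 if k>9 else 20
    for i in range(0,w,st): cv2.line(c,(i*k,0),(i*k,8),(0,255,0),1); cv2.putText(c,str(u0+i),(i*k,20),0,.4,(0,255,255),1)
    for i in range(0,h,st): cv2.line(c,(0,i*k),(8,i*k),(0,255,0),1); cv2.putText(c,str(v0+i),(10,i*k+4),0,.4,(0,255,255),1)
    return c
cv2.imwrite("pics/c7.png",np.hstack([crop(t,228,222,22,30,12),crop(s,304,168,22,30,12),crop(s,340,150,88,120,3,1)]))
us=range(364,386);g=cv2.cvtColor(s["frame"],cv2.COLOR_BGR2GRAY).astype(float)
T=env.observe()["tcp_pos"];d=np.array([-np.sin(.034),np.cos(.034),0])
a,b=[proj(s,T+k_*d+[0,0,45]) for k_ in(50,112)];m=(b-a)[1]/(b-a)[0];print("level slope",m,a)
V=int(a[1]); ys=[]
for u in us:
    w=np.clip(g[V-7:V+14,u]-150,0,None); ys.append((w*np.arange(V-7,V+14)).sum()/w.sum())
print(np.round(ys,1))
```

```text
t 16.68 tcp [505.  183.1 180. ] yaw 0.0335 q [0.33 0.28 1.68 0.   1.2  0.29] open 11.2 F [ 0.2 -0.9 -3. ] tiltY [-5.8e-03 -1.0e-04 -1.0e+00]
rows: [-0.0007  0.0018  0.0005] turn -0.0001
[-0.10248016  0.05668406  0.00606966]
level slope 0.1157731739078935 [356.29182709 188.99719771]
[190.3 190.5 190.6 190.9 190.9 191.  191.  191.1 191.2 191.4 191.5 191.7
 191.9 192.  192.  192.  192.2 192.4   nan   nan 191.3 191.7]<stdin>:17: RuntimeWarning: invalid value encountered in scalar divide
```

The picture limit is reached, so I'll check centring and flushness from pixel values.

Run:
```python
from h import *
import pickle
t,s=pickle.load(open("g4.pkl","rb")); np.set_printoptions(linewidth=200)
print("top u230-250 v225-244"); print(cv2.cvtColor(t["frame"],cv2.COLOR_BGR2GRAY)[225:245,230:251])
print("scene u305-325 v174-194"); print(cv2.cvtColor(s["frame"],cv2.COLOR_BGR2GRAY)[174:196,305:326])
print("px of rod tip 232",proj(t,[508.6,116.0,232]),proj(s,[508.6,116,232]), proj(s,[508.3,116,228]))
```

```text
top u230-250 v225-244
[[108 101  79  74  88 105 143 153 160 159 152 149 146 144 145 144 142 143 150 153 153]
 [107  96  80  75  78  93 130 135 133 132 133 133 126 122 123 121 115 117 131 146 153]
 [ 97  84  80  82  82  85 100  99  96  96  97  97  94  93  92  92  89  87  95 130 150]
 [ 84  77  82  85  85  86  87  85  84  83  84  84  85  86  85  85  85  79  71 109 145]
 [ 81  75  83  86  87  86  87  86  85  83  82  82  85  85  87  86  86  81  70 104 146]
 [ 82  74  82  87  86  86  86  82  77  74  72  75  81  84  85  88  87  82  71 106 148]
 [ 80  74  84  87  87  85  79  72  65  63  67  76  93  94  85  87  87  83  74 106 148]
 [ 85  79  85  88  86  81  70  61  61  69  79  90 112 115  92  85  87  82  74 106 146]
 [ 94  89  88  88  86  79  62  62  79  88  95  94 106 117  97  87  87  83  72  99 132]
 [104 100  91  89  88  78  61  74 104 103 101  94  85  87  84  85  87  83  72  91 111]
 [107 104  92  88  87  78  61  86 127 116 101  89  73  68  74  84  88  84  75  95 114]
 [106 103  92  89  88  80  64  89 138 136 115  92  71  66  75  85  87  84  73  87 122]
 [ 95  93  90  89  88  82  69  82 
[... 2003 characters left out ...]
56  56  55  56  55  55  56  56  57  57  57  58  59  61  63  70  74  69  52]
 [ 72  59  55  56  56  56  55  56  54  56  55  54  54  56  55  56  58  67  77  71  51]
 [ 72  58  55  55  56  56  56  55  55  54  55  55  55  55  54  55  60  76  95  84  52]
 [ 72  58  55  56  56  55  55  55  55  55  54  55  55  54  55  55  60  84 112 104  70]
 [ 70  58  55  56  56  55  55  55  55  56  55  55  55  55  55  56  65  93 115 113  99]
 [ 68  57  55  55  55  56  55  55  55  55  55  55  54  55  55  56  70 102 116 117 116]
 [ 68  57  55  56  56  56  55  56  54  55  55  56  55  55  56  57  72 106 117 117 118]]
px of rod tip 232 [239.64264493 233.78749015] [314.68343151 182.64571937] [314.59398759 183.63508041]
```

The rod is centred in the hole to within about 1.5 mm. I'll make a small trim (+1 mm x, 1 mm lower), then check that it stays steady.

>>> carry_out --commands '[[[0.004,0.004,0,0,-1],[0.004,0.004,0,0,-1],[0.004,0.004,0,0,-1],[0.004,0.004,0,0,-1],[0.004,0.004,0,0,-1]]]'

```text
t: 17.4
tcp_pos: [505.9, 183.1, 179.0]
tool_rot: [[0.999, -0.006, -0.033], [0.033, -0.0, 0.999], [-0.006, -1.0, 0.0]]
force: [0.7, -0.1, -3.6]
opening: 11.2
```

Run:
```python
from h import *
import pickle
plan([505.8,183.1,179],0.034); print(env.observe()["wrist_torque"])
t,s=grab("top"),grab("scene"); G=pickle.load(open("g0.pkl","rb"))
print(cv2.cvtColor(s["frame"],cv2.COLOR_BGR2GRAY)[178:189,307:323])
T=env.observe()["tcp_pos"]; d=np.array([-np.sin(.034),np.cos(.034),0])
print("jaw middle",(T+160*d).round(1),"plate 499.8 348.4")
# beaker unchanged? and jaw: diff of bystander regions, scene view
D=cv2.absdiff(s["frame"],G["scene"]["frame"]).max(2)
for n,(u,v) in dict(dishes=(300,200),bottle=(252,285),tipbox=(140,255),weight=(165,172),bar=(135,213),beaker=(389,221)).items(): print(n,np.median(D[v-10:v+10,u-10:u+10]))
env.close_job()
```

```text
t 17.4 tcp [505.9 183.1 179. ] yaw 0.0335 q [0.32 0.28 1.68 0.   1.19 0.29] open 11.2 F [ 0.7 -0.1 -3.6] tiltY [-0.0057 -0.     -1.    ]
rows: [-0.0006  0.0001  0.    ] turn -0.0002
[-0.10642823  0.04518106 -0.03140519]
[[126 144 138 137 138 137 137 135 131 129 122 100 101 101 104 107]
 [117 123  93  88  88  88  89  89  88  87  86  83  83  83  82  84]
 [100  86  79  78  78  77  75  77  77  77  77  80  80  80  79  81]
 [ 90  80  79  77  72  68  64  62  63  62  68  74  78  80  81  81]
 [ 88  80  78  72  59  55  58  63  63  56  56  62  72  78  80  83]
 [ 84  80  77  68  54  57  73  85  83  62  52  53  63  76  80  84]
 [ 82  80  78  70  55  64  93 105  98  76  54  52  62  76  81  86]
 [ 82  80  79  76  66  67  87  97  97  86  59  58  70  78  80  86]
 [ 82  79  80  79  77  73  78  83  81  73  69  72  77  78  79  84]
 [ 76  75  76  77  78  78  79  79  78  78  78  78  79  78  78  81]
 [ 63  63  65  67  69  70  74  74  75  74  75  77  77  77  77  78]]
jaw middle [500.5 343.  179. ] plate 499.8 348.4
dishes 61.5
bottle 8.0
tipbox 10.0
weight 8.0
bar 8.0
beaker 10.0
the job is handed in; nothing more can be done
```

The gripper is holding the clamp arm level on the rod, with the jaws over the heating plate, ready for you to tighten the thumbscrew. I handed the job in at about 17.5 s; it reports no verdict.

**Grasp:** My first grasp missed. The fingers closed over the top of the bar, and the clamp did not visibly move. The images showed the fingertips ending about 26 mm higher than `env.tip_extent` says. I went lower in small steps with force checks and gripped the bar at its balance point, with the opening stopping at 11–12 mm.

**Last checks:**
- **Carrying:** the tool carries about -3.6 N vertically, against 4.1 N expected for 0.42 kg. Side force is under 1 N, so the gripper carries the weight and the arm is not leaning on the rod.
- **Level:** the bar measured level to about 0.1° above the rod. At the end it agreed to about 0.3°, measured just before a last 1 mm trim.
- **Rod in the hole:** the rod shows inside the hole in both views, within about 1.5 mm of its centre before that trim.
- **Jaws:** they are about 5 mm from the measured middle of the plate.

**Less certain:**
- **Flushness:** I know it only to about 2–3 mm. The estimates of the boss height above the tool ranged from 51 to 54 mm, and the scene view suggests the rod's end may sit slightly below the top of the boss.
- **Picture limit:** the last two checks had to be done from pixel values, because the 12-picture limit was reached.
- **Dishes:** the beaker, bottle, tip box, weight and spare bar look unchanged. The image around the dishes did change. I think that is the arm's shadow, since nothing went near them, but I did not confirm it.

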